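Clip a stop clamp on the bench hook's fence and hold a bevelled strip in the corner

TASK

Take the spring clamp off its stand and clip it right down over the top edge of the bench hook's fence, centred on the pencilled mark, as an end stop, and let go of it. Then push the bevelled strip that lies on the bench hook up to it: back flat against the fence, left end touching the clamp; finish while holding it there with one firm diagonal push of the fingers, forward into the fence and down onto the bed together, and do not let go. Do not shove the clamp off the mark, and leave the beaker, the round wooden foot and the screwdriver where they are.

Things in the scene. Friction and masses are not known exactly. Their poses are not given: they have to be found in the camera images.
- fence: upright light wooden board fixed across the far side of the bench hook, 12 mm thick (x), 280 mm long (y), 46 mm high. Origin: centre of its underside, level with the bed's top. x points away from the robot through the fence, y to the left along it, z up. Its front face is at x = -6 mm, its top edge at z = 46 mm.
- bed: plywood board of the bench hook, fixed to the bench for the job, 160 mm (x) by 300 mm (y), 18 mm thick; origin at the centre of its underside, on the worktop; same axes as the fence, whose middle plane is at x = +55 mm. The strip lies on its top, z = 18 mm.
- mark: dark pencil line, 2.5 mm wide, over the front face and top edge of the fence, in its left half. Origin: on the fence's top edge, in the middle of its thickness; same axes as the fence. A look only, not solid.
- clamp: black spring clamp, 24 mm wide along y, 80 g, standing jaws down on its stand. Origin: on its pivot, a barrel of radius 8 mm that rests on the edge when right down. y runs along the edge, x across it, z up; the halves mirror each other in x (either may face the robot). Jaw pads at z = -46 to -34 mm, 12 mm apart when clipped on; the spring presses them with about 7 N.
- clamp_grip (a point): grip point 43 mm above the pivot, midway between the clamp's flared tails: flat grip pads 24 mm wide (y), 22 mm high, outsides 65 mm apart across x when clipped on. Squeezed together along x with 20 N or more they meet a stop about 45 mm apart, upright, the jaw tips 16 mm wider open; the pads rise 5 mm on the pivot as they close and sink again when let go, which can lift the clamp.
- clamp_jaw (a joint): angle of one clamp half against the other: 0 clipped on a 12 mm edge, 0.40 rad fully squeezed open
- stand: wooden stand of the clamp, fixed: base 80 x 100 x 14 mm with an upright tongue 12 mm thick (x), 90 mm long (y), top edge at z = 64 mm. Origin: centre of its underside.
- strip: loose wooden strip lying on the bed, 40 mm (x) by 140 mm (y) by 30 mm high, about 0.12 kg. Origin: centre of its underside; x towards the fence, y along it to the left, z up. A wide steep bevel (60 degrees from level) runs along its front, facing the robot and up. When home its origin is at x = -26 mm in the fence's frame, 82 mm right of the clamp's middle.
- strip_end (a point): middle of the strip's left end face (y = +70 mm, z = 15 mm on the strip)
- strip_bevel (a point): middle of the strip's bevel face; in the strip's frame the face runs from x = -20, z = 9 mm to x = -8, z = 30 mm, along the whole length
- steel_beaker: bystander: plain steel beaker, 50 mm wide, 77 mm high, behind the fence; origin under its centre; leave alone
- wood_foot: bystander: round wooden disc 60 mm wide, 18 mm high, right behind the bench hook; origin under its centre; leave alone
- driver_red: bystander: screwdriver with red handle, 160 mm long, on the green cutting mat to the left; origin under its centre; leave alone
Mind the look-alikes: they are no part of the job. What is shaped like the clamp but turquoise is not meant.

How it is judged:
By the outcome, as a careful person would: the job done as asked, in the order asked, and still so for the second after the job is handed in, while the arm keeps its last pose, push and grip.
It also fails if it takes over 64 s, if anything falls off the work surface, if the arm or the gripper's body presses on something with over 40 N, if the wrist force passes 120 N, or if a joint passes its speed limit or range.

ROBOT

A 6-joint arm with a two-finger parallel gripper is mounted at the origin on a cart in front of the work surface, level with it; the furniture and walls round the work are solid. World frame = base frame: x ahead of the robot, y to its left, z up, the work surface at z = 0. Lengths are in mm, angles in rad, forces in N, time in s.
With the tool pointing down it reaches from about 350 to 925 mm from the base axis. Payload 6.4 kg.
Tool frame: the origin (TCP) lies on the front face of the gripper's body, between the roots of the fingers; the fingertips stand 73 mm ahead of it and the grasp point (between the pads) lies 54 mm ahead of it; z points along the fingers, y is the line along which they close (so a half turn about z gives the same grasp; the last joint's range is limited). The gripper opens to 85 mm and grips with 20 to 120 N. Pads are 22 mm wide; open, the fingers measure 114 mm over their backs; the gripper's body (76 mm by 85 mm) begins 54 mm behind the grasp point. The pads swing forward as they close: fully open they stand 13 mm farther back than shut.
Start: joints at [0.978, 0.245, 1.558, -0, 1.339, -0.174], TCP at [264.331, 593.838, 303.89] pointing down, gripper open.
Joint ranges: [-3.13, 3.13], [-1.02, 2.26], [0.13, 2.54], [-0.95, 4.09], [0.21, 2.88], [-2.74, 2.74]. Speed limits (rad/s): [2.57, 2.57, 3.14, 3.14, 3.14, 3.14].

INTERFACE

Orientations are given as [roll, pitch, yaw] about the fixed x, y, z axes, in that order (R = Rz(yaw) Ry(pitch) Rx(roll)).
In Python, from cell import arm gives the robot as it stands. The module is installed in compiled form; this text tells all that it offers. Calls block until the motion is done:
- arm.movep(position, orientation): joint-space move of the TCP to a pose.
- arm.move_straight(position, rot=None, vel=150): straight line of the TCP; rot=None keeps the orientation; vel is the mean speed in mm/s.
- arm.move_joints(angles): joint-space move.
- arm.set_gripper(opening, force=None): opening from 0.0 (shut) to 1.0 (fully open); force is the grip in N (None keeps the last); returns when the fingers have stopped.
- arm.dwell(seconds).
- arm.ik(position, orientation): joint angles nearest the present ones, or None.
- arm.state(): the state.
- arm.capture(name): name is "side" or "top"; returns a dict with "image" (480x640x3 uint8, red, green, blue), "K" (3x3 intrinsics, pixels), "dist_coeffs" ([k1, k2, p1, p2, k3] as OpenCV has them; the pictures are not rectified), "R" (3x3) and "t" (3): a world point X has camera coordinates R X + t. Camera axes: x right, y down, z forward; pixel columns grow to the right and rows downward; lengths in mm; the calibration is good to about 2 mm. A picture is of the moment at which its call begins. There is no depth.
A pose or a line that the arm cannot do raises arm.MotionError and nothing moves.
- arm.close_job(): hands the job in; it is judged then, once.
Trained networks look in a picture, given as the dict that the camera call returned (one of the last four; its "shot" number tells which), for a name from the list of things; names that differ only in an ending like _2 or _b are one class to them, and where a whole thing is asked for, a point or a joint stands for the part that bears it (a point fixed in the world has none). Each returns a list of dicts, best first, with "conf" (0 to 1); they miss things now and then, are a little off and sometimes report something else, mostly with a low value. They report only what shows in the picture. A call takes as long as a camera call. They do not tell look-alikes from the thing itself.
- arm.look_for(picture, target): "at" ([x, y, z] in mm, in world coordinates, good to about 4 mm: the middle of the surface that is visible of it).
- arm.spot_point(picture, target): "at" ([x, y, z] in mm, in world coordinates, good to about 4 mm: a listed point, or the origin of a listed thing).
The state is a dict: "time": time; "qpos": joint angles; "qd": joint speeds; "joint_efforts": joint torques, N m; "tool_pos": TCP position; "orientation": TCP orientation; "force": force on the tool from outside, world axes, zero at the start; "ft_torque": the same for the moment, N m; "opening": opening from 0.0 (shut) to 1.0 (fully open); "finger_force": force on a finger pad.
Only numpy, scipy, OpenCV 4.12 (cv2) and the standard library are available. Lean on these libraries where they do the work, as an engineer would, in place of code of your own. Each camera call takes 0.05 s, during which the arm holds its last target. There are 200 camera calls.

## Working session

There is one attempt and no reset: what is moved stays moved. The work goes in short steps, each a Python script; the robot and the scene stay as the last script left them, time stands still between calls to the robot, and variables do not carry over. Pictures are saved under pics/ and viewed, at most 10 in all, crops included, and the job is handed in when it is done.

```bash
mkdir -p pics; cat > h.py <<'E'
import numpy as np, cv2
from cell import arm
def snap(n,f=None):
    p=arm.capture(n)
    if f: cv2.imwrite('pics/'+f,p['image'][:,:,::-1])
    return p
def proj(p,X):
    r,_=cv2.Rodrigues(np.array(p['R'],float))
    return cv2.projectPoints(np.array(X,float).reshape(-1,1,3),r,np.array(p['t'],float),np.array(p['K'],float),np.array(p['dist_coeffs'],float))[0].reshape(-1,2)
def ray(p,uv):
    R=np.array(p['R'],float);t=np.array(p['t'],float)
    n=cv2.undistortPoints(np.array(uv,float).reshape(-1,1,2),np.array(p['K'],float),np.array(p['dist_coeffs'],float)).reshape(-1,2)
    d=np.c_[n,np.ones(len(n))]@R
    return -R.T@t,d
def atz(p,uv,z):
    c,d=ray(p,uv); return c+d*((z-c[2])/d[:,2])[:,None]
def tri(p,q,u,v):
    c1,d1=ray(p,u);c2,d2=ray(q,v);o=[]
    for a,b in zip(d1,d2):
        s=np.linalg.lstsq(np.c_[a,-b],c2-c1,rcond=None)[0]
        o.append(np.r_[(c1+a*s[0]+c2+b*s[1])/2,np.linalg.norm(c1+a*s[0]-c2-b*s[1])])
    return np.array(o)
E
python3 - <<'E'
from h import *
np.set_printoptions(precision=1,suppress=True)
for n in('side','top'):
    p=snap(n,n+'1.png')
    R=np.array(p['R']);print(n,-R.T@p['t'],R[2])
    for t in['fence','bed','mark','clamp','clamp_grip','stand','strip','strip_end','strip_bevel','steel_beaker','wood_foot','driver_red']:
        for o in arm.spot_point(p,t)[:3]: print(t,np.array(o['at']),round(o['conf'],2),proj(p,o['at'])[0])
print(arm.state())
E
```

```text
side [ 148.7 1277.7  919. ] [ 0.3 -0.8 -0.5]
fence [715.4  36.3   0.6] 0.66 [282.6 243.4]
fence [ 574.1 -116.9   15. ] 0.65 [346.3 224. ]
bed [518.6 -98.1   1.5] 0.77 [361.6 234.9]
clamp [593.  218.6  45.7] 0.92 [296.9 276.3]
clamp [475.4 214.3  70.2] 0.81 [341.8 278.9]
clamp [808.4 224.8  47.7] 0.51 [220.9 257.2]
clamp_grip [594.9 219.   92.2] 0.93 [296.3 261.3]
clamp_grip [476.8 220.5 112.9] 0.78 [341.3 266.1]
clamp_grip [717.3  38.8  -0.8] 0.68 [281.6 244.1]
stand [475.9 211.1  -0.2] 0.95 [340.6 300.3]
strip [ 511. -154.   16.] 0.47 [369.9 222.2]
strip_end [517.8 -88.3  30.5] 0.56 [361.6 228.3]
strip_bevel [ 496.5 -154.5   36.7] 0.47 [375.1 217.3]
steel_beaker [712.2  37.6  -1. ] 0.9 [283.4 244.4]
wood_foot [ 689.7 -241.7    0.9] 0.64 [324.9 201.5]
driver_red [467.6 422.9  -1.4] 0.7 [312.5 357.4]
top [ 504.2  102.2 1269.9] [ 0.1 -0.  -1. ]
fence [ 570.6 -114.6   15.9] 0.9 [397.8 259.4]
bed [522.8 -98.6  -0.3] 0.69 [391.3 278.4]
clamp [474.9 215.4  73. ] 0.75 [267.9 301.1]
clamp [809.3 227.6  46.6] 0.66 [261.6 168.6]
clamp [595.2 219.2  48.9] 0.5 [266.4 252.5]
clamp_grip [477.  219
[... 216 characters left out ...]
1.5]
strip_end [517.9 -88.2  34.2] 0.73 [389.4 280.2]
strip_bevel [ 499.2 -154.    39.5] 0.72 [416.3 286.9]
strip_bevel [517.3 -87.7  33.9] 0.31 [389.2 280.4]
steel_beaker [718.6  39.1  -2.9] 0.74 [335.9 205.3]
wood_foot [ 684.9 -236.5   -1.7] 0.86 [441.3 215.1]
driver_red [468.1 423.5  -0. ] 0.81 [189.5 305.3]
{'time': 1.3, 'qpos': array([ 1. ,  0.2,  1.6, -0. ,  1.3, -0.2]), 'qd': array([ 0.,  0.,  0., -0., -0.,  0.]), 'joint_efforts': array([ -0. , -43. , -32.6,  -0. ,   0. ,   0. ]), 'tool_pos': array([264.3, 593.8, 303.9]), 'orientation': array([3.1, 0. , 2.7]), 'force': array([ 0.4,  0.6, -0.1]), 'ft_torque': array([-0.1, -0. ,  0. ]), 'finger_force': 0.0, 'opening': 0.998769430164804}
```

```bash
python3 - <<'E'
import cv2
a=cv2.imread('pics/top1.png');b=cv2.imread('pics/side1.png')
cv2.imwrite('pics/top1c.png',cv2.resize(a[140:340,220:487],(800,600),interpolation=cv2.INTER_CUBIC))
cv2.imwrite('pics/side1c.png',cv2.resize(b[170:320,220:420],(800,600),interpolation=cv2.INTER_CUBIC))
E
```

```text
(no output)
```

View pics/top1c.png

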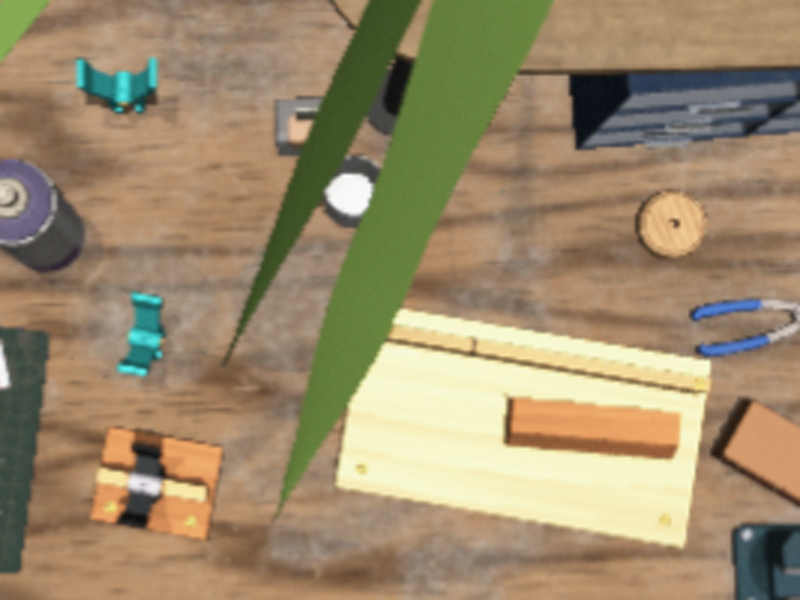

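View pics/side1c.png

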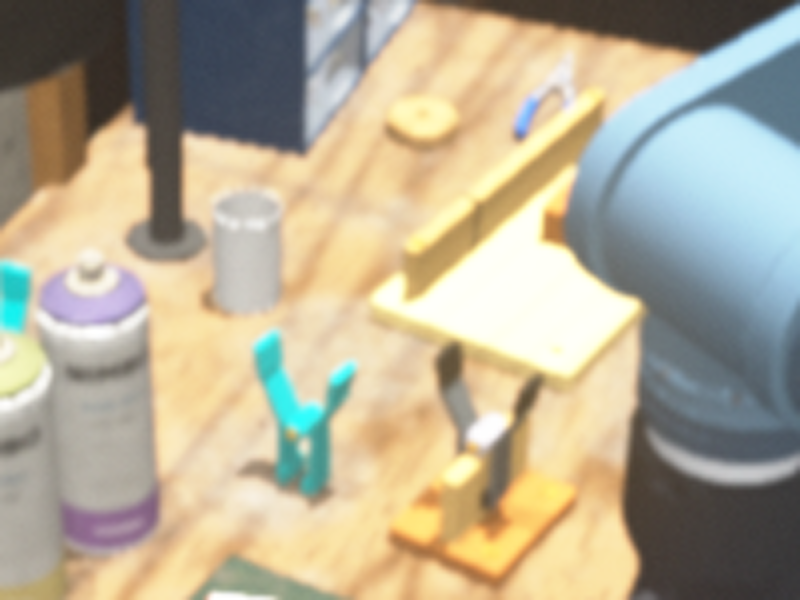

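```bash
python3 - <<'E'
import cv2
a=cv2.imread('pics/top1.png');b=cv2.imread('pics/side1.png')
cv2.imwrite('pics/top1d.png',cv2.resize(a[235:330,328:460],(792,570),interpolation=cv2.INTER_CUBIC))
E
python3 - <<'E'
from h import *
np.set_printoptions(precision=1,suppress=True)
p=snap('top');L=atz(p,[[332.7,302.3],[448.3,322]],18);print(L, np.linalg.norm(L[0]-L[1]))
E
```

```text
[[ 465.8   56.    18. ]
 [ 408.6 -235.2   18. ]] 296.7023838508165
```

View pics/top1d.png

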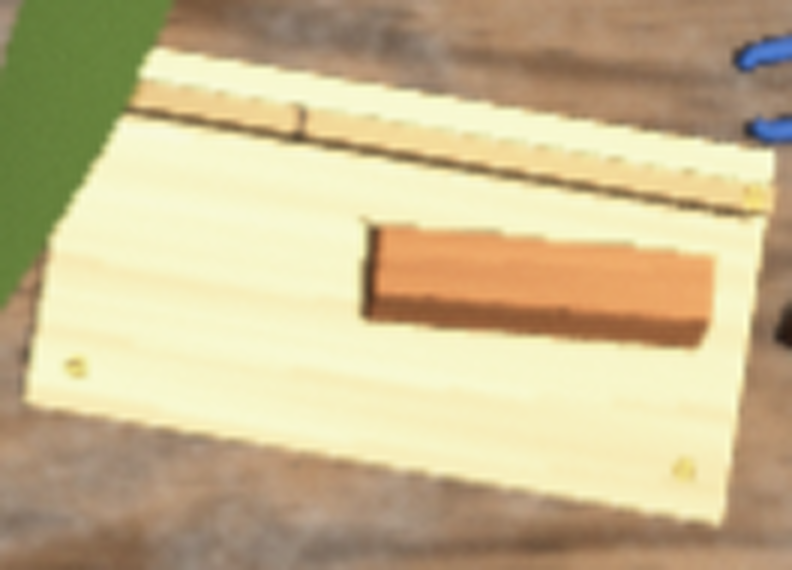

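View pics/side1.png

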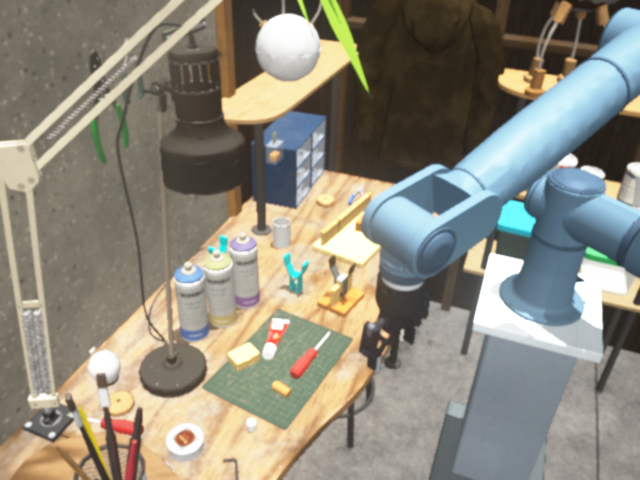

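```bash
python3 - <<'E'
from h import *
from scipy.optimize import least_squares
np.set_printoptions(precision=2,suppress=True)
p=snap('top');q=snap('side')
c=np.array([[26,402],[722,523],[775,150]])/6.+[328-.4,235-.4]
def bed(v):
    c_,s=np.cos(v[2]),np.sin(v[2]);return lambda P:(np.array(P,float)@np.array([[c_,s,0],[-s,c_,0],[0,0,1]])+[v[0],v[1],0])
r=least_squares(lambda v:(proj(p,bed(v)([[-80,150,18],[-80,-150,18],[80,-150,18]]))-c).ravel(),[520,-98,-.2]);print(r.x,r.fun)
m=[np.array([303,121])/6+[327.6,234.6],np.array([478,200])/4+[219.6,169.6]]
M=tri(p,q,[m[0]],[m[1]]);print('mark',M,atz(p,[m[0]],64))
B=bed(r.x);print('fence mid',B([55,0,18]))
X=atz(p,[m[0]],64)[0]-B([55,0,64]);u=np.array([-np.sin(r.x[2]),np.cos(r.x[2])]);print('mark local y',X[:2]@u,'x',X[:2]@[u[1],-u[0]])
print('side proj fence ends top',proj(q,B([[49,140,64],[61,140,64],[49,140,18],[-80,150,18],[-80,150,0]])),(proj(q,B([[49,140,64],[61,140,64],[49,140,18],[-80,150,18],[-80,150,0]]))-[219.6,169.6])*4)
# clamp/stand: top crop1 
k=lambda a:np.array(a)/3+[219.6,139.6]
S=atz(p,[k([108,427]),k([222,447]),k([209,539]),k([92,520])],14);print('stand corners',S,S.mean(0))
T=atz(p,[k([98,478]),k([207,494])],64);print('tongue',T,T.mean(0),np.arctan2(*(T[0]-T[1])[:2][[0,1]]*[1,1]))
# strip top corners crop d
d=lambda a:np.array(a)/6+[327.6,234.6]
W=atz(p,[d([378,226]),d([714,256])],48);print('strip back edge',W,np.linalg.norm(W[0]-W[1]))
print('leaf tip',tri(p,q,[[312.7,312.7],[295,261.7]],[[368,93],[368,93]]))
E
```

```text
[ 516.83 -103.27   -0.2 ] [-0.6   0.08  0.24 -0.03  0.36 -0.07]
mark [[579.96 -58.75  61.78   2.27]] [[580.91 -58.13  64.  ]]
fence mid [ 570.78 -113.94   18.  ]
mark local y 56.71856703125063 x -0.9040590484208089
side proj fence ends top [[324.62 232.3 ]
 [320.97 230.96]
 [324.06 245.98]
 [362.42 262.95]
 [361.95 268.3 ]] [[420.08 250.79]
 [405.49 245.44]
 [417.85 305.51]
 [571.27 373.42]
 [569.39 394.79]]
stand corners [[522.97 251.55  14.  ]
 [503.26 154.79  14.  ]
 [425.95 167.58  14.  ]
 [444.75 266.33  14.  ]] [474.23 210.06  14.  ]
tongue [[480.95 254.41  64.  ]
 [465.45 165.81  64.  ]] [473.2  210.11  64.  ] 0.17316223792781427
strip back edge [[ 537.31  -89.77   48.  ]
 [ 521.17 -228.65   48.  ]] 139.81388196897967
leaf tip [[470.32 106.86 506.63   9.71]
 [509.43 121.65 510.18  73.76]]
```

```bash
cat >> h.py <<'E'
np.set_printoptions(precision=2,suppress=True)
A=-0.195; O=[np.pi,0,A+np.pi/2]
def st(m=''):
    s=arm.state();print(m,round(s['time'],2),'tcp',s['tool_pos'],'F',s['force'],'op',round(s['opening'],3),'ff',round(float(s['finger_force']),1));return s
def rel(d,vel=60):
    s=arm.state();arm.move_straight(list(np.array(s['tool_pos'])+d),vel=vel)
E
python3 - <<'E'
from h import *
C=[474.8,215.8]
print(arm.ik(C+[171],O))
arm.movep(C+[240],O);st()
arm.move_straight(C+[171],vel=120);st()
for o in(.85,.78,.74):
    arm.set_gripper(o,30);s=st(o)
E
```

```text
[ 0.21  0.11  1.97 -0.    1.06  0.4 ]
 3.06 tcp [474.8  216.53 240.29] F [-0.74  0.51  0.43] op 0.992 ff 0.0
 3.78 tcp [475.22 216.08 171.58] F [-0.4  -0.04  0.07] op 0.998 ff 0.0
0.85 4.08 tcp [475.16 215.88 171.7 ] F [-1.53  0.33  0.32] op 0.853 ff 0.0
0.78 4.31 tcp [475.18 215.79 171.41] F [ 1.31 -0.3   1.17] op 0.781 ff 0.5
0.74 4.53 tcp [475.36 215.95 172.12] F [-1.03 -0.91  5.22] op 0.744 ff 7.7
```

```bash
python3 - <<'E'
from h import *
z=171
for o in(.70,.66,.62,.58,.54,.5):
    z+=1.2
    arm.set_gripper(o,40);arm.move_straight([474.8,215.8,z],vel=40);s=st(o)
    if s['force'][2]>15: z+=1.5
arm.set_gripper(.3,50);st('stop')
snap('top','t2.png');p=snap('side','s2.png')
E
```

```text
0.7 4.99 tcp [475.38 215.92 173.09] F [-0.43 -0.28  7.04] op 0.703 ff 8.1
0.66 5.46 tcp [475.29 215.86 174.04] F [-0.38  0.15  6.46] op 0.661 ff 8.5
0.62 5.92 tcp [475.16 215.86 175.04] F [ 0.4  -0.53  5.57] op 0.619 ff 8.8
0.58 6.39 tcp [474.94 215.81 175.95] F [0.11 0.89 4.88] op 0.584 ff 9.1
0.54 6.86 tcp [474.72 215.81 176.9 ] F [-0.74  0.41  4.3 ] op 0.545 ff 9.3
0.5 7.33 tcp [474.51 215.76 177.86] F [-1.13  0.55  3.06] op 0.501 ff 11.4
stop 7.54 tcp [474.74 215.9  178.33] F [-0.64  0.86  5.55] op 0.485 ff 51.8
```

```bash
python3 - <<'E'
from h import *
O2=[np.pi,0,-0.2+np.pi/2]
rel([0,0,62],150);st('up')
arm.movep([581.3,-58.4,240],O2);s=st('above')
for n in('top','side'):
    p=snap(n,n[0]+'3.png')
    for t in('clamp','clamp_grip','mark','strip','strip_end','fence'):
        for o in arm.spot_point(p,t)[:2]: print(n,t,np.array(o['at']),round(o['conf'],2),proj(p,o['at'])[0])
a=cv2.imread('pics/t3.png');b=cv2.imread('pics/s3.png')
c=np.vstack([cv2.resize(a[225:325,330:480],(600,400),interpolation=2)[:300],cv2.resize(b[165:240,280:430],(600,300),interpolation=2)])
cv2.imwrite('pics/c3.png',c)
E
```

```text
up 8.21 tcp [474.06 215.76 239.11] F [ 0.47  0.41 -0.85] op 0.48 ff 50.9
above 9.34 tcp [580.92 -57.31 239.44] F [-0.2   0.43 -0.38] op 0.481 ff 50.9
top clamp [594.4 220.2  49.1] 0.61 [266.01 252.79]
top clamp [808.5 228.6  47.6] 0.59 [261.15 168.86]
top clamp_grip [811.3 232.1  90.9] 0.51 [257.78 163.49]
top clamp_grip [599.1 218.4  91.7] 0.5 [264.99 249.58]
top mark [ 685.3 -240.8   -0.4] 0.56 [443.09 214.81]
top strip [ 511.1 -155.1   17.1] 0.68 [414.7  282.23]
top strip_end [515.2 -86.   34.5] 0.74 [388.63 281.25]
top strip_end [473.  215.4  -2.6] 0.27 [270.68 301.  ]
side clamp [580.5 -59.5 132.7] 0.72 [339.81 198.  ]
side clamp [810.9 225.6  47.2] 0.66 [219.95 257.31]
side clamp_grip [596.2 217.9  89.4] 0.69 [295.96 261.84]
side clamp_grip [592.1 -55.5 176.7] 0.68 [336.17 184.02]
side strip [ 511.  -155.4   17.7] 0.9 [370.1  221.53]
side strip_end [519.7 -85.6  33.6] 0.84 [360.73 227.76]
side fence [ 573.  -114.5   15.1] 0.75 [346.34 224.42]
```

View pics/c3.png

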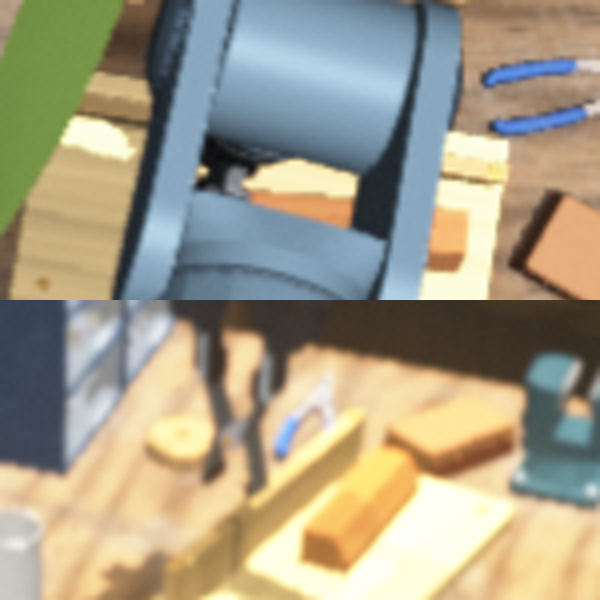

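```bash
python3 - <<'E'
from h import *
T=[581.6,-58.4]
for z in(200,185,181,179.5,178.5,177.5,176.5):
    arm.move_straight(T+[z],vel=80 if z<200 else 100);arm.dwell(.05);s=st(z)
    if s['force'][2]>6:break
p=snap('side','s4.png')
for t in('clamp','clamp_grip','mark'):
    for o in arm.spot_point(p,t)[:3]: print(t,np.array(o['at']),round(o['conf'],2),proj(p,o['at'])[0])
cv2.imwrite('pics/c4.png',cv2.resize(p['image'][180:255,300:400,::-1],(800,600),interpolation=2))
E
```

```text
200 10.64 tcp [581.96 -58.52 200.51] F [ 1.04  0.48 -0.25] op 0.481 ff 50.9
185 11.03 tcp [581.42 -58.36 184.62] F [ 0.51 -0.43 -1.98] op 0.484 ff 50.9
181 11.32 tcp [581.59 -58.39 180.97] F [ 0.11 -0.61 -0.58] op 0.484 ff 50.9
179.5 11.62 tcp [581.6  -58.39 179.54] F [ 0.57  0.13 -1.68] op 0.483 ff 50.9
178.5 11.93 tcp [581.6  -58.38 178.5 ] F [ 0.71  0.33 -0.98] op 0.485 ff 50.9
177.5 12.22 tcp [581.73 -58.43 178.34] F [-2.83  1.46  5.66] op 0.487 ff 52.0
176.5 12.53 tcp [581.81 -58.44 178.26] F [-4.06  1.28 10.99] op 0.481 ff 52.9
clamp [596.2 219.   46.6] 0.7 [295.68 275.79]
clamp [810.8 225.3  48.7] 0.59 [220.   256.79]
clamp [581.3 -59.9  70.5] 0.52 [338.55 216.7 ]
clamp_grip [807.5 227.5  88.5] 0.74 [219.67 245.02]
clamp_grip [593.  216.2  93.9] 0.61 [297.42 260.31]
clamp_grip [590.1 -57.  111.7] 0.59 [335.98 204.16]
```

View pics/c4.png

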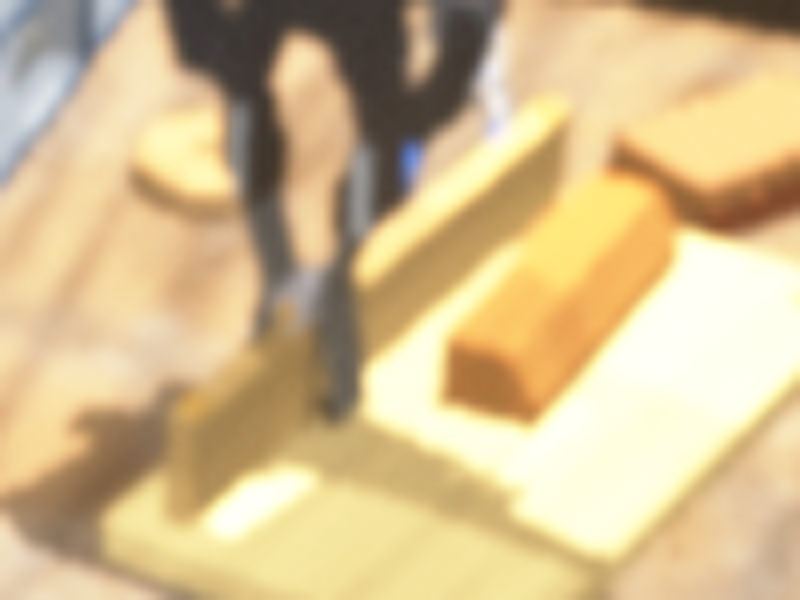

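```bash
python3 - <<'E'
from h import *
p=snap('top');q=snap('side')
e=np.array([np.cos(.2),-np.sin(.2),0]);f=np.array([np.sin(.2),np.cos(.2),0])
F=lambda x,y,z:np.array([570.78,-113.94,18])+x*e+y*f+[0,0,z]
T=cv2.imread('pics/top1.png').astype(float).sum(2);S=cv2.imread('pics/s3.png').astype(float).sum(2);S1=cv2.imread('pics/side1.png').astype(float).sum(2)
ys=np.arange(40,75,.5)
for nm,cam,I,x,zs in(('top',p,T,None,(46,)),('sideface',q,S,-6,(35,28,20,12)),('side1',q,S1,-6,(35,28,20,12))):
    for z in zs:
        for xx in ((-3,0,3) if x is None else (x,)):
            uv=proj(cam,[F(xx,y,z) for y in ys]).astype(np.float32)
            v=cv2.remap(I.astype(np.float32),uv[:,:1],uv[:,1:],cv2.INTER_LINEAR)[:,0]
            d=np.clip(np.median(v)-v-15,0,None)
            print(nm,xx,z,'y=',(d*ys).sum()/max(d.sum(),1),'depth',d.max(),'argmax',ys[d.argmax()])
E
```

```text
top -3 46 y= 57.532156603498834 depth 140.125 argmax 57.0
top 0 46 y= 57.52196946926163 depth 177.76611 argmax 57.0
top 3 46 y= 58.227967935845655 depth 162.34961 argmax 57.5
sideface -6 35 y= 61.32135346426708 depth 16.50586 argmax 60.0
sideface -6 28 y= 61.79962316277403 depth 12.889648 argmax 59.5
sideface -6 20 y= 62.408344611522956 depth 14.046875 argmax 64.0
sideface -6 12 y= 62.38140112661765 depth 20.093262 argmax 63.5
side1 -6 35 y= 61.147023342284655 depth 12.712402 argmax 60.0
side1 -6 28 y= 61.47505331212132 depth 17.453125 argmax 59.5
side1 -6 20 y= 62.20072725015939 depth 12.270508 argmax 64.0
side1 -6 12 y= 62.466919877181944 depth 13.251953 argmax 63.5
```

```bash
python3 - <<'E'
from h import *
x,y=581.6+1.5*.199,-58.4+1.5*.98
arm.move_straight([581.6,-58.4,180.5],vel=40);arm.move_straight([x,y,180.5],vel=20);arm.move_straight([x,y,177.3],vel=40);st('down')
z=177.3
for o in(.5,.54,.58,.62,.66,.70,.74,.78):
    arm.set_gripper(o,40)
    z-=1.1
    arm.move_straight([x,y,z],vel=40);s=st(o)
    if s['force'][2]>15: z+=1
arm.set_gripper(1.0);st('open')
rel([0,0,75],150);arm.movep([430,150,260],O);st('away')
for n in('top','side'):
    p=snap(n,n[0]+'5.png')
    for t in('clamp','clamp_grip','mark'):
        for o in arm.spot_point(p,t)[:4]: print(n,t,np.array(o['at']),round(o['conf'],2),proj(p,o['at'])[0])
a=cv2.imread('pics/t5.png');b=cv2.imread('pics/s5.png')
cv2.imwrite('pics/c5.png',np.hstack([cv2.resize(a[235:310,350:400],(400,600),interpolation=2),cv2.resize(b[190:250,315:355],(400,600),interpolation=2)]))
E
```

```text
down 13.57 tcp [582.39 -57.02 178.32] F [-1.51  0.59  5.3 ] op 0.48 ff 51.9
0.5 14.04 tcp [582.45 -57.09 177.8 ] F [-3.37  1.41 10.46] op 0.499 ff 13.7
0.54 14.51 tcp [582.51 -57.17 176.57] F [-3.31 -0.31 10.48] op 0.54 ff 11.7
0.58 14.97 tcp [582.39 -57.11 175.15] F [-2.02 -0.48  8.86] op 0.583 ff 10.7
0.62 15.44 tcp [582.19 -57.06 173.58] F [-0.59 -0.79  7.88] op 0.617 ff 9.0
0.66 15.91 tcp [581.81 -56.9  172.02] F [-1.84  0.61  4.65] op 0.657 ff 7.6
0.7 16.38 tcp [582.01 -56.99 170.61] F [ 2.08 -1.05 -0.56] op 0.698 ff 6.0
0.74 16.84 tcp [581.75 -56.88 169.38] F [ 1.4   0.75 -0.1 ] op 0.738 ff 5.1
0.78 17.31 tcp [581.75 -56.89 168.36] F [ 0.07 -0.28  0.82] op 0.779 ff 0.0
open 17.64 tcp [581.92 -56.95 168.53] F [-0.15  0.35 -0.22] op 1.001 ff 0.0
away 19.3 tcp [430.65 149.5  259.97] F [ 0.25 -0.22 -0.15] op 1.005 ff 0.0
top clamp [580.4 -59.5  71.7] 0.73 [379.07 254.75]
top clamp [806.6 229.4  45.5] 0.58 [260.93 169.81]
top clamp [593.7 217.9  48.7] 0.5 [266.95 253.06]
top clamp_grip [600.9 214.2  94.4] 0.76 [266.61 248.7 ]
top clamp_grip [583.  -54.2 113.5] 0.58 [379.13 252.53]
top clamp_grip [810.  235.5  88.4] 0.5 [256.52 164.3 ]
top mark [ 571.9 -112.    15.6] 0.72 [396.73 258.96]
top mark [ 522.  -103.2   -3.5] 0.63 [392.92 278.64]
side clamp [595.7 216.4  48.4] 0.68 [296.27 274.7 ]
side clamp [580.3 -60.4  70.3] 0.61 [338.93 216.75]
side clamp [810.1 227.7  49.4] 0.49 [219.76 257.12]
side clamp_grip [808.3 228.9  90.9] 0.64 [219.07 244.46]
side clamp_grip [594.9 215.5  92.2] 0.58 [296.83 260.54]
side clamp_grip [583.2 -58.7 112.6] 0.57 [338.48 204.11]
side clamp_grip [714.5  40.6  -2.2] 0.36 [282.24 245.05]
```

View pics/c5.png

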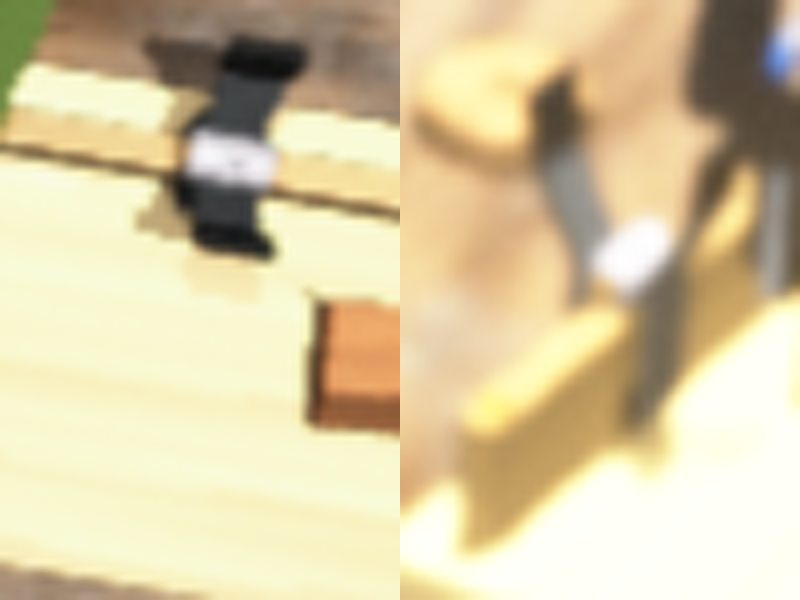

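```bash
python3 - <<'E'
from h import *
p=snap('top');q=snap('side')
e=np.array([np.cos(.2),-np.sin(.2),0]);f=np.array([np.sin(.2),np.cos(.2),0])
o=np.array([570.78,-113.94,18])
c=lambda a:np.array(a)/8+[349.56,234.56]
for a,z in(([187,152],79),([277,168],79),([232,160],79),([265,57],125),([232,243],125)):
    w=atz(p,[c(a)],z)[0]-o;print(a,'x',w@e,'y',w@f)
# side: barrel
w=tri(p,q,[c([232,160])],[np.array([632-400,257])/10+[314.55,189.55]]);print(w,(w[0,:3]-o)@f)
# side: ends of barrel, fence mark
# block on the right: top crop d px corners; side s3 crop
k=lambda a:np.array(a)/4+[329.6,224.6]; s=lambda a:(np.array(a)-[0,300])/4+[279.6,164.6]
print('block',tri(p,q,[k([565,193]),k([525,265])],[s([465,395]),s([390,430])]))
E
```

```text
[187, 152] x -1.7517862274926443 y 71.37825130682343
[277, 168] x -1.8534874509403654 y 43.53121628692959
[232, 160] x -1.8026264746762468 y 57.45104112401631
[265, 57] x 25.72936651658016 y 58.232898382761775
[232, 243] x -29.967438968421554 y 58.98672843620387
[[581.77 -57.22  76.64   2.5 ]] 57.769255310319814
block [[ 501.69 -289.87   69.03   58.58]
 [ 503.16 -254.98   53.8    34.55]]
```

```bash
cat >> h.py <<'E'
E_=np.array([np.cos(.2),-np.sin(.2),0]);F_=np.array([np.sin(.2),np.cos(.2),0]);FO=np.array([570.78,-113.94,0])
def W(x,y,z): return list(FO+x*E_+y*F_+[0,0,z])
def L(P): d=np.array(P)-FO; return np.array([d@E_,d@F_,d[2]])
def force(n=8):
    v=[]
    for _ in range(n): arm.dwell(.02);v.append(arm.state()['force'])
    f=np.mean(v,0);return np.array([f@E_,f@F_,f[2]])
OX=[np.pi,0,-.2]
def nets():
    for n in('top','side'):
        p=snap(n)
        for t in('strip','strip_end','clamp'):
            for o in arm.spot_point(p,t):
                l=L(o['at'])
                if abs(l[0])<90 and abs(l[1])<150 and l[2]>0: print(n,t,l,round(o['conf'],2))
E
python3 - <<'E'
from h import *
print(arm.ik(W(-108,-54,86),OX),arm.ik(W(-108,-54,86),[np.pi,0,np.pi-.2]))
arm.movep(W(-108,-54,160),OX);f0=force()
arm.move_straight(W(-108,-54,84),vel=120);print(f0,force()-f0,L(arm.state()['tool_pos']))
arm.move_straight(W(-68,-54,84),vel=60);print(force(4)-f0)
for x in np.arange(-65,-50,1.5):
    arm.move_straight(W(x,-54,84),vel=30);f=force(4)-f0;print(x,f,L(arm.state()['tool_pos']))
    if f[0]<-8:break
rel(-25*E_,120)
rel([0,0,80],150);st()
E
```

```text
[-0.55  0.18  2.1  -0.    0.87  1.22] [-0.55  0.18  2.1   0.    0.87 -1.92]
[-0.04  0.2   0.02] [ 0.07 -0.08 -0.06] [-107.3   -54.2    84.97]
[ 0.05  0.18 -0.29]
-65.0 [ 0.25 -0.21  0.31] [-64.96 -54.04  84.04]
-63.5 [-0.12 -0.07  0.26] [-63.42 -54.02  84.05]
-62.0 [-0.36 -0.52  0.23] [-61.89 -54.    84.01]
-60.5 [-0.51  0.25  0.38] [-60.37 -54.02  84.02]
-59.0 [-0.01 -0.44  0.27] [-58.89 -54.01  84.01]
-57.5 [-0.49 -0.32  0.36] [-57.39 -54.03  84.  ]
-56.0 [-2.96 -0.53  2.72] [-56.26 -54.    83.91]
-54.5 [-9.28 -1.71  7.8 ] [-55.81 -54.    83.79]
 26.51 tcp [ 481.06 -150.81  163.35] F [0.04 0.3  0.11] op 0.996 ff 0.0
```

```bash
python3 - <<'E'
from h import *
nets()
O2=[np.pi,0,-.2+np.pi/2]
arm.set_gripper(0.0,20)
arm.movep(W(-29,-146,170),O2)
arm.move_straight(W(-29,-146,103),vel=140);f0=force();print(f0,L(arm.state()['tool_pos']))
arm.move_straight(W(-29,-120,103),vel=60);print(force(4)-f0)
arm.move_straight(W(-29,-111,103),vel=40);print(force(4)-f0)
for y in np.arange(-110,-101,.8):
    arm.move_straight(W(-29,y,103),vel=30);f=force(8)-f0;print(y,f,L(arm.state()['tool_pos']))
    if f[1]<-2.2:break
nets();st()
p=snap('top','t6.png');q=snap('side','s6.png')
a=p['image'][:,:,::-1];b=q['image'][:,:,::-1]
cv2.imwrite('pics/c6.png',np.hstack([cv2.resize(a[235:310,360:410],(400,600),interpolation=2),cv2.resize(b[190:250,325:365],(400,600),interpolation=2)]))
E
```

```text
top strip [-34.77 -54.86  39.2 ] 0.62
top strip [-25.73 -54.15  13.2 ] 0.56
top strip_end [-27.91  14.48  36.6 ] 0.62
top clamp [-2.06 58.09 72.7 ] 0.51
side strip [-22.93 -54.91  18.1 ] 0.96
side strip_end [-27.61  18.01  33.  ] 0.57
side clamp [ 0.59 57.6  71.7 ] 0.49
[-0.23 -0.03  0.12] [ -28.12 -146.39  104.43]
[-0.06 -0.18  0.21]
[ 0.13  0.18 -0.18]
-110.0 [0.29 0.09 0.18] [ -29.01 -110.03  102.99]
-109.2 [ 0.34 -0.11  0.1 ] [ -29.   -109.21  102.99]
-108.4 [ 0.02  0.06 -0.12] [ -29.   -108.35  102.99]
-107.60000000000001 [-0.04  0.23 -0.14] [ -29.   -107.57  102.99]
-106.80000000000001 [ 0.25 -0.06 -0.01] [ -29.   -106.77  103.  ]
-106.00000000000001 [-0.01 -0.1   0.12] [ -29.   -105.96  103.01]
-105.20000000000002 [0.25 0.17 0.09] [ -28.99 -105.17  103.01]
-104.40000000000002 [ 0.3  -0.25 -0.11] [ -29.02 -104.37  102.99]
-103.60000000000002 [-0.3  -4.97 -0.2 ] [ -28.95 -104.14  103.1 ]
top strip [-25.7  -21.09  16.3 ] 0.67
top strip_end [-27.54  45.88  37.  ] 0.72
top clamp [ 0.53 57.9  72.3 ] 0.61
side strip_end [-25.79  49.3   32.6 ] 0.89
side clamp [-0.06 58.8  72.1 ] 0.83
side clamp [-39.39 -23.55  34.6 ] 0.26
 34.88 tcp [ 521.76 -210.27  103.13] F [-1.51 -4.88 -0.58] op 0.001 ff 2.6
```

View pics/c6.png

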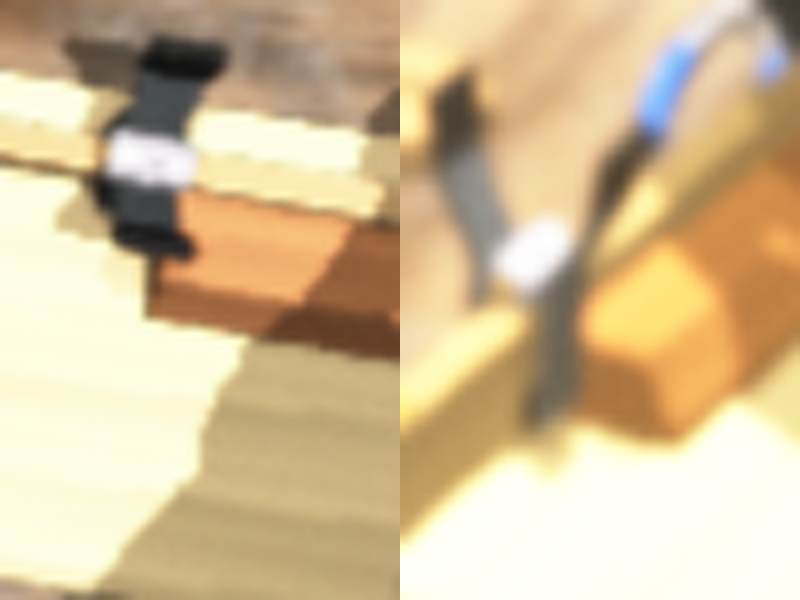

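```bash
python3 - <<'E'
from h import *
arm.move_straight(W(-29,-116,103),vel=40);arm.move_straight(W(-29,-140,110),vel=80);rel([0,0,60],150)
arm.movep(W(-90,-30,150),OX);arm.set_gripper(1.0)
nets()
d=np.array([np.cos(.66),0,-np.sin(.66)]);c=np.array([-51.9,-30,95.5])
arm.move_straight(W(*(c-16*d)),vel=120);f0=force();print(f0,L(arm.state()['tool_pos']))
for s in np.arange(-6,14,1.):
    arm.move_straight(W(*(c+s*d)),vel=40);f=force(5)-f0;print(s,f,L(arm.state()['tool_pos']))
    if np.hypot(f[0],f[2])>18:break
st();nets()
p=snap('top','t7.png');q=snap('side','s7.png')
a=p['image'][:,:,::-1];b=q['image'][:,:,::-1]
cv2.imwrite('pics/c7.png',np.hstack([cv2.resize(a[235:310,360:410],(400,600),interpolation=2),cv2.resize(b[190:250,325:365],(400,600),interpolation=2)]))
E
```

```text
top strip [-24.2  -17.93  16.7 ] 0.8
top strip_end [-26.73  48.39  33.  ] 0.83
top clamp [-2.13 61.95 72.3 ] 0.64
side strip [-25.99 -22.68  20.6 ] 0.74
side strip_end [-26.98  47.63  33.4 ] 0.6
[-0.25 -0.18  0.11] [-64.3  -30.11 106.13]
-6.0 [ 0.26  0.28 -0.44] [-56.67 -29.98  99.09]
-5.0 [ 0.13  0.14 -0.11] [-55.87 -30.02  98.58]
-4.0 [ 0.09 -0.01  0.18] [-55.08 -30.01  97.91]
-3.0 [ 0.17 -0.03  0.43] [-54.27 -29.99  97.31]
-2.0 [ 0.09  0.22 -0.38] [-53.46 -30.    96.71]
-1.0 [ 0.32  0.58 -0.6 ] [-52.68 -30.    96.12]
0.0 [ 0.42 -0.    0.24] [-51.9  -29.97  95.48]
1.0 [ 0.19  0.56 -0.02] [-51.1  -30.02  94.89]
2.0 [-3.41  0.44  5.15] [-50.49 -30.    94.45]
3.0 [-8.9   0.1  12.34] [-50.16 -29.99  94.3 ]
4.0 [-14.85   0.3   20.12] [-49.89 -30.01  94.19]
 43.68 tcp [ 515.92 -133.44   94.19] F [-14.64   2.62  20.1 ] op 1.003 ff 11.4
top strip [-24.57 -21.16  14.7 ] 0.68
top strip_end [-28.61  47.61  35.4 ] 0.7
top clamp [ -0.04  66.25 113.3 ] 0.53
top clamp [-1.79 59.78 72.2 ] 0.51
side strip [-25.94 -19.4   18.2 ] 0.73
side strip_end [-27.2   49.22  33.2 ] 0.9
side clamp [ 1.29 58.67 70.  ] 0.7
```

View pics/c7.png

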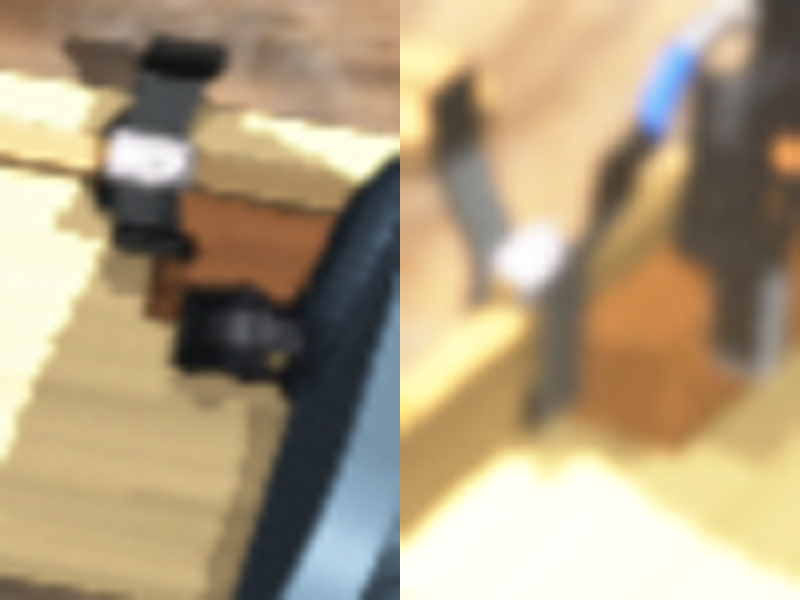

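```bash
python3 - <<'E'
from h import *
d=np.array([np.cos(.66),0,-np.sin(.66)]);c=np.array([-51.9,-30,95.5])+4*d+[1.2,0,0]
arm.move_straight(W(*c),vel=30);print(force(8));st()
print(arm.close_job())
E
```

```text
[-18.58  -0.93  23.96]
 44.57 tcp [ 516.36 -133.6    94.16] F [-17.4    2.4   23.64] op 0.998 ff 14.0
the job is handed in; nothing more can be done
None
```

The job is handed in at 44.6 s. The clamp is clipped right down on the fence, centred on the mark to within about 1–2 mm by the cameras. The strip sits against the fence and the clamp, and the fingers are still holding it with about 19 N forward and 24 N down.

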